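# Load the dessert tray and hold the sprung guard rod at its mark

### The arm

A 6-joint arm with a two-finger parallel gripper is mounted at the origin on the work surface. World frame = base frame: x ahead of the robot, y to its left, z up, the work surface at z = 0. Lengths are in mm, angles in degrees, forces in N, time in s.
With the tool pointing down it reaches from about 350 to 975 mm from the base axis. Payload 4.9 kg.
Tool frame: the origin (TCP) lies at the very end of the fingers, on their centre line; the grasp point (between the pads) lies robot.grasp_offset behind it (robot.grasp_offset is the distance from the TCP to the grasp point, in mm); z points along the fingers, y is the line along which they close (so a half turn about z gives the same grasp; the last joint's range is limited). The gripper opens to 85 mm and grips with 20 to 120 N. Pads are 22 mm wide; open, the fingers measure 114 mm over their backs; the gripper's body (76 mm by 85 mm) begins 54 mm behind the grasp point. The pads swing forward as they close: fully open they stand 13 mm farther back than shut.
Start: joints at [66.635, 3.019, 92.412, -0, 84.569, -6.818], TCP at [177.991, 599.1, 231.304] pointing down, gripper open.
Joint ranges: [-172.51, 172.51], [-57.92, 126.97], [3.15, 148.05], [-58.71, 238.71], [5.1, 150.11], [-179.66, 179.66]. Speed limits (degrees/s): [147.25, 147.25, 180, 180, 180, 180].

### API

Orientations are given as a 3x3 rotation matrix whose columns are the frame's x, y, z axes.
In Python, from cell import robot gives the robot as it stands.
- The arm moves only by the tool step_arm, never from a script. Its argument "commands" is a list that holds one entry, the list of rows, each a list of 7 numbers: the finger opening in cm, from 0 to 8.54, then the shift along the tool's x, y, z in cm, then the turn, a rotation vector about the tool's x, y, z in rad. A call has 1 to 10 rows; each row shifts and turns the commanded pose from where the row before left it, along the tool's axes as they then stand; what a row does not reach is not made up. A row lasts 1/8 s, in which the tool goes at most 62.5 mm and 10.7 degrees, less where a joint would pass 70% of its speed; a pose out of reach is approached as far as the arm can. A call is refused whole if a number of a shift passes 6.25 or a number of a turn 0.188, either way. A call with a gripper value outside its range is refused whole. The fingers move at their own pace and stop on an object; the grip force is fixed at half the most. Time passes only in rows, so rows that do not move let the fingers close. It gives the time, the measured TCP pose, the force, the opening and the grip force at its end, in the units of the state.
- robot.get_state(): the state, without advancing time (a new reading comes with each control period).
- robot.capture(name): name is "side" or "top"; returns the picture (400x640x3 uint8, blue, green, red); there is no depth.
- robot.camera_params(name): a dict with "vertical_fov" (degrees; the focal length in pixels is half the picture's height over the tangent of half this angle, whatever the lens; pixels are square), "cx", "cy" (the principal point, pixels), "dist" ([k1, k2, p1, p2, k3] as OpenCV has them; the pictures are not rectified), "R" (3x3) and "t" (3): a world point X has camera coordinates R X + t. Camera axes: x right, y down, z forward; pixel columns grow to the right and rows downward; lengths in mm; the calibration is good to about 2 mm. A picture is of the moment at which its call begins. camera_params takes no time and is no camera call.
- robot.hand_in(): hands the job in; it is judged then, once.
The state is a dict: "t": time; "joint_positions": joint angles; "joint_vel": joint speeds; "joint_torque": joint torques, N m; "eef_pos": TCP position; "ee_rot": TCP orientation; "contact_force": force on the tool from outside, world axes, zero at the start; "wrist_torque": the same for the moment, N m; "grip_width": finger opening in mm; "grasp_force": force on a finger pad.
Only numpy, scipy, OpenCV 4.12 (cv2) and the standard library are available. Lean on these libraries where they do the work, as an engineer would, in place of code of your own. Each camera call takes 0.05 s, during which the arm holds its last target. There are 200 camera calls.

### The job

Slide the tray with its three dessert pots into the display bay, all the way home against the back stop, with the pots still standing on it. Then take the yellow knob of the bay's sprung guard rod, draw the rod out across the mouth until the knob is level with the red length mark on the front rail, and finish while still holding it there: do not let go, since the spring would pull it back. Leave the red mark, the two baking dishes and the cake plate where they are.

Things in the scene. Friction and masses are not known exactly. Their poses are not given: they have to be found in the camera images.
- bay: Fixed display bay: clear sides, wire roof; 165 mm deep, 180 wide, 97 high. Origin: middle of its mouth, on the counter; x points into the bay, y to its left (sleeve side), z up. No floor: the tray slides on the counter. 168 mm between the walls; steel flares 34 mm high widen the mouth to 194 mm at x = -22 mm. Lips 32 mm up reach 15 mm in from the walls, over the tray's rims.
- home (a point): Where the tray's origin lies when the tray is fully home: bay x = 55 mm, y = 0, z = 0; the 30 mm high back stop's face is at bay x = 140 mm. The handle then stands 55 mm outside the mouth. Axes as the bay's.
- tray: Loose aluminium tray, 170 mm (x) by 160 mm (y), rim 25 mm high, walls and floor 4 mm; 0.36 to 0.56 kg, plus 0.39 kg of pots. Origin: underside, centre; x points to the end that goes into the bay first. It starts on the counter in front of the bay, up to 70 mm off line and 0.2 rad askew, and can be dragged, turned and pushed over the counter by its handle.
- handle (a point): Centre of the tray's upright handle, at tray x = -110 mm, y = 0, z = 84 mm: a dark wooden bar 12 mm thick (x), 70 mm long (y), from z = 70 to 97 mm, on two steel posts 10 mm wide at y = +-30 mm. Pinch it from above across its thickness (fingers closing along tray x). Axes as the tray's.
- rod: Aluminium guard rod, 10 mm thick, that telescopes out of the sleeve along the bay's -y (across the mouth to the right), 0 to 150 mm. It starts fully in, at bay x = -20, y = 85, z = 70 mm. The spring pulls it back with about 3.3 N when in, plus 0.055 N per mm (about 9 N at 100 mm). Origin: on the rod's axis near its tip, below the knob; axes as the bay's.
- sleeve (a point): Open end of the rod's dark sleeve, at bay x = -20, y = 100, z = 70 mm. The sleeve is fixed to the bay, 22 mm thick, and runs from here to bay y = 270 mm, outside the bay's left front corner, on a thin post at y = 255 mm. Axes as the bay's.
- knob (a point): Centre of the rod's yellow knob, an upright block 20 mm (bay x) by 16 mm (bay y) by 36 mm high on an 8 mm stem; centre 143 mm above the counter (125 to 161 mm), 73 mm above the rod's axis. Taken from above with the fingers closing along bay y. Axes as the bay's.
- mark (a point): Centre of the red length mark, a clip 12 by 10 (bay y) by 12 mm on top of the front rail (rail top 95 mm up), at bay x = 5, z = 99 mm, bay y between 25 and -25 mm (varies). Top 105 mm above the counter. Can be knocked along. The rod is at its mark when the knob has the same bay y as this point, a pull of 60 to 110 mm. Axes as the bay's.
- pot_a: Closed dessert pot, chocolate brown with clear lid, 55 mm across, 72 mm high, 0.13 kg, standing loose on the tray's floor. Origin: underside, centre.
- pot_b: As pot_a, with a white lid.
- pot_c: As pot_a, cream coloured with clear lid; the pot nearest the handle.
- yellow_dish: Yellow baking dish with chocolate cake, 150 by 200 mm, 45 mm high; bystander, to the right. Origin: underside, centre.
- red_dish: Red baking dish with pie, 150 by 200 mm, 45 mm high; bystander, to the right. Origin: underside, centre.
- cake_plate: White plate 170 mm across with a round cake, 74 mm high; bystander, to the left. Origin: underside, centre.
Not all that is in view belongs to the job. Leave any purple look-alike of the pot_a alone.

How it is judged (in metres and radians):
On the way, in this order (a step that is already met when the one before it is completed fails the run):
1. the tray is home in the bay, against the back stop, with the three pots standing on it (x of tray in the frame of bay between 0.049 and 0.06 m and y of tray in the frame of bay between -0.006 and 0.006 m and angle between the x axis of tray and the x axis of bay, either way round below 0.07 rad and height (world z) of tray below 0.006 m and horizontal distance between each of pot_a, pot_b, pot_c and tray below 0.085 m and z of pot_a in the frame of tray between -0.004 and 0.02 m and angle between each of pot_a, pot_b, pot_c's own z axis and vertical below 0.2 rad and z of pot_b in the frame of tray between -0.004 and 0.02 m and z of pot_c in the frame of tray between -0.004 and 0.02 m), for 0.2 s.
2. the guard rod is held by the fingers with its knob level with the red mark (y of knob in the frame of mark between -0.008 and 0.008 m and contact force between the fingers and rod above 2 N and linear speed of rod below 0.02 m/s), for 0.3 s.
At the end, for the whole second after the job is handed in: The tray is home (within 6 mm of the back stop, 6 mm sideways, 0.07 rad, flat on the counter), the three pots stand upright on it (within 0.2 rad), and the fingers still hold the rod (over 2 N), still, with the knob within 8 mm of the red mark along the rail (all of step 1 and all of step 2); the arm keeps its last pose, push and grip.
It fails at once if the red mark is shifted along its rail (by more than 4 mm) (distance of mark from where it was at the start of the episode above 0.004 m).
It fails at once if a pot falls over (angle between any of pot_a, pot_b, pot_c's own z axis and vertical above 0.6 rad).
It fails at once if a dish or the cake plate is shifted by more than 20 mm (distance of any of yellow_dish, red_dish, cake_plate from where it was at the start of the episode above 0.02 m).
It also fails if it takes over 53 s, if anything falls off the work surface, if the arm or the gripper's body presses on something with over 40 N, if the wrist force passes 120 N, or if a joint passes its speed limit or range.

## Working session

There is one attempt and no reset: what is moved stays moved. The work goes in short steps, Python scripts to look and compute and a tool call to move; the robot and the scene stay as the last step left them, time stands still between calls to the robot, and variables do not carry over. Pictures are saved under pics/ and viewed, at most 10 in all, crops included, and the job is handed in when it is done.

Besides the shell and the picture viewer there is one more tool, called after "Request:" as name(argument=value, ...) on one line, values as JSON. step_arm: Moves the arm, as the interface text tells. Its arguments: {"type":"object","properties":{"commands":{"type":"array","items":{"type":"array","items":{"type":"array","items":{"type":"number"}}}}},"required":["commands"]}

```bash
mkdir -p pics; ls
python3 - <<'E'
from cell import robot
import cv2
for n in("side","top"):
    cv2.imwrite(f"pics/{n}0.png",robot.capture(n)); print(n,robot.camera_params(n))
print(robot.grasp_offset, robot.get_state())
E
```

```text
pics
side {'vertical_fov': 53.288393579191535, 'cx': 312.0890140637487, 'cy': 197.01557141052547, 'dist': array([-0.04102355,  0.        ,  0.        ,  0.        ,  0.        ]), 'R': array([[ 0.95648186, -0.29142835,  0.01455924],
       [-0.20543256, -0.70799518, -0.67567765],
       [ 0.20721949,  0.64328247, -0.73705342]]), 't': array([-528.98257802,  225.18367516, 1006.4964225 ])}
top {'vertical_fov': 43.758798221489876, 'cx': 326.2199755115901, 'cy': 205.69028804855077, 'dist': array([-0.13154701,  0.        ,  0.        ,  0.        ,  0.        ]), 'R': array([[ 0.00742637, -0.99981757,  0.01759778],
       [-0.99735371, -0.00867854, -0.07218207],
       [ 0.07232163, -0.01701516, -0.99723621]]), 't': array([ -14.39634107,  584.36807302, 1354.54891788])}
18.700000000000003 {'t': 0.1, 'joint_positions': array([ 6.66341355e+01,  3.05359221e+00,  9.24850034e+01, -1.71015197e-03,
        8.45699358e+01, -6.81788499e+00]), 'joint_vel': array([-0.08920259, -0.09425171, -0.13358345,  0.0039257 ,  0.01970892,
       -0.00440526]), 'joint_torque': array([ 1.90208534e-04, -3.94902527e+01, -3.71363389e+01, -1.06642603e-04,
        3.92511298e-03, -4.05965523e-06]), 'eef_pos': array([177.78569637, 598.57981179, 230.17659885]), 'ee_rot': array([[-9.58582306e-01,  2.84814744e-01, -7.23976279e-04],
       [ 2.84815597e-01,  9.58580727e-01, -1.75067014e-03],
       [ 1.95373042e-04, -1.88436115e-03, -9.99998206e-01]]), 'contact_force': array([-0.25640575,  0.03604635, -0.80877915]), 'wrist_torque': array([-0.039532  ,  0.00846343, -0.02311175]), 'grasp_force': 0.0, 'grip_width': 85.291028361883}
```

View pics/side0.png

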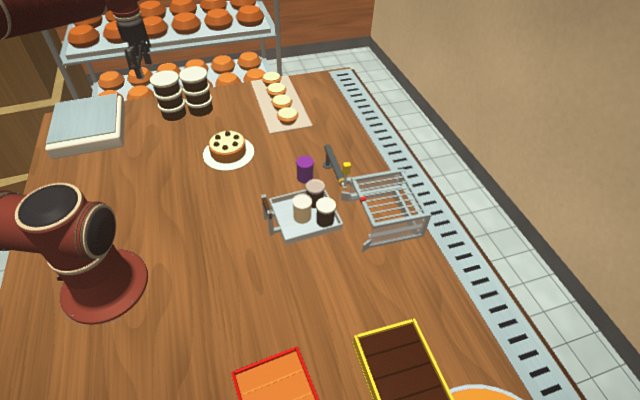

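View pics/top0.png

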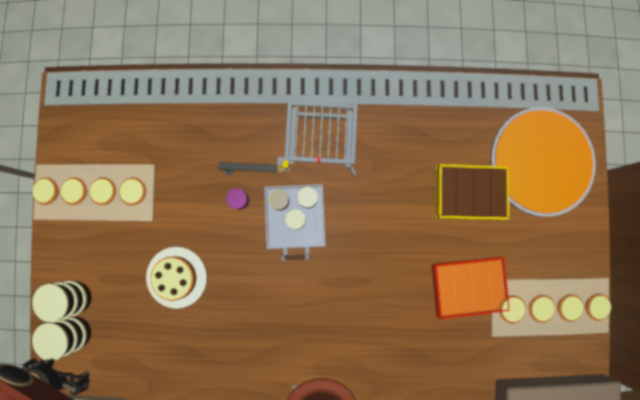

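The top view has the tray at (295,217) with its handle at (295,256), the knob at (285,163), the mark at (319,159) and the bay mouth at row ~162. The side view has the handle at (268,213), the knob at (347,167) and the mark at (363,198).

Possible confusions:
- **Handle:** dark bar at top (295,256), against the dark sleeve at (250,167). I take the bar attached to the tray.
- **Knob:** yellow block at (285,163), against the yellow dish rim at (475,190) and the tarts. I take (285,163).
- **Mark:** red clip at (319,159), against the red dish. I take the clip.
- **Pots:** the purple pot at (237,198) is a decoy.

Next is a close crop of both views.

```bash
cat > h.py <<'E'
import numpy as np, cv2
from cell import robot
P={n:robot.camera_params(n) for n in("side","top")}
def K(p):
    f=200/np.tan(np.radians(p["vertical_fov"]/2)); return np.array([[f,0,p["cx"]],[0,f,p["cy"]],[0,0,1]])
def ray(n,uv):
    p=P[n]; d=cv2.undistortPoints(np.float64([[uv]]),K(p),p["dist"])[0,0]
    R=p["R"]; return -R.T@p["t"], R.T@np.array([d[0],d[1],1])
def plane(n,uv,z):
    c,d=ray(n,uv); return c+d*(z-c[2])/d[2]
def tri(a,b):   # side, top
    (c1,d1),(c2,d2)=ray("side",a),ray("top",b)
    s=np.linalg.lstsq(np.c_[d1,-d2],c2-c1,rcond=None)[0]
    p,q=c1+s[0]*d1,c2+s[1]*d2; return (p+q)/2,np.linalg.norm(p-q)
def proj(n,X):
    p=P[n]; return cv2.projectPoints(np.float64([X]),cv2.Rodrigues(p["R"])[0],p["t"],K(p),p["dist"])[0].reshape(-1,2)
def blob(im,roi,lo,hi):
    x0,y0,x1,y1=roi; m=cv2.inRange(cv2.cvtColor(im[y0:y1,x0:x1],cv2.COLOR_BGR2HSV),lo,hi)
    n,l,s,c=cv2.connectedComponentsWithStats(m); i=1+np.argmax(s[1:,4]); return c[i]+[x0,y0],s[i,4],s[i,:4]+[x0,y0,0,0]
E
python3 - <<'E'
from h import *
s=cv2.imread("pics/side0.png");t=cv2.imread("pics/top0.png")
cv2.imwrite("pics/c_top.png",cv2.resize(t[90:275,205:385],None,fx=3.2,fy=3.2,interpolation=cv2.INTER_CUBIC))
cv2.imwrite("pics/c_side.png",cv2.resize(s[140:260,250:440],None,fx=4.2,fy=4.2,interpolation=cv2.INTER_CUBIC))
ks,kt=blob(s,(335,155,360,180),(20,120,90),(35,255,255)),blob(t,(275,150,297,175),(20,120,90),(35,255,255))
print(ks,kt,tri(ks[0],kt[0]))
f=lambda im,roi:max((blob(im,roi,a,b) for a,b in [((0,130,80),(6,255,255)),((172,130,80),(180,255,255))] ),key=lambda r:r[1])
for im,roi in((s,(352,190,375,205)),(t,(308,150,330,170))):
    try: print(f(im,roi))
    except Exception as e: print(e)
E
```

```text
(array([346.09782609, 167.76086957]), np.int32(92), array([342, 162,   9,  13])) (array([283.44594595, 165.33783784]), np.int32(74), array([278, 160,  11,  12])) (array([678.98793428, 101.18588112, 141.08193611]), np.float64(3.159704141362029))
attempt to get argmax of an empty sequence
attempt to get argmax of an empty sequence
```

View pics/c_top.png

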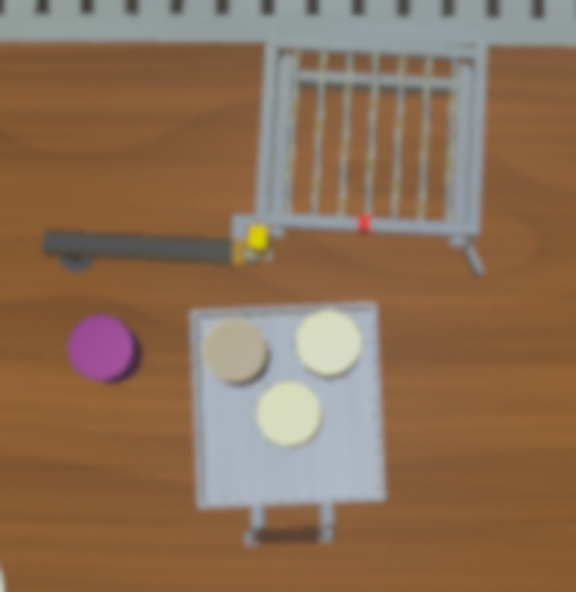

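View pics/c_side.png

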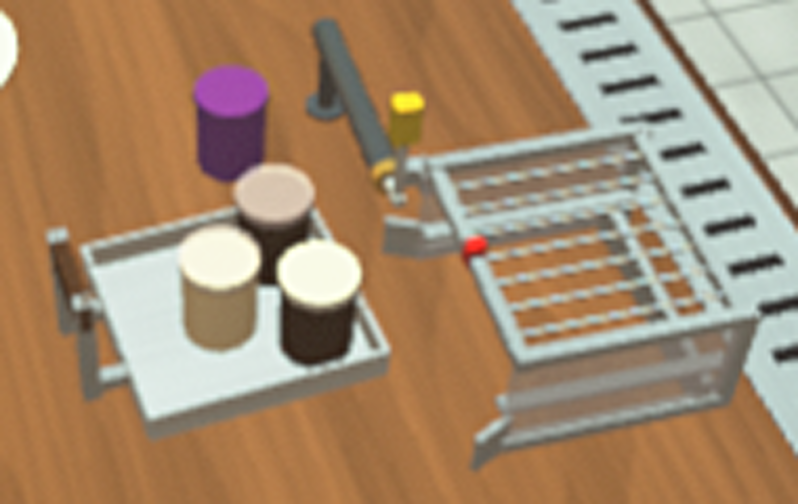

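The crops show the tray slightly askew with all three pots upright, the dark handle bar at its rear (top crop 289,535) and the knob by the sleeve end (258,237). The mark is on the front rail (364,223). The chosen objects match the descriptions, so I'm measuring now.

Run:
```python
from h import *
np.set_printoptions(precision=1,suppress=True)
s=cv2.imread("pics/side0.png");t=cv2.imread("pics/top0.png")
T=lambda x,y:(205+(x+.5)/3.2-.5,90+(y+.5)/3.2-.5); S=lambda x,y:(250+(x+.5)/4.2-.5,140+(y+.5)/4.2-.5)
def red(im,roi):
    x0,y0,x1,y1=roi; c=im[y0:y1,x0:x1].astype(int); w=np.clip(c[...,2]-np.maximum(c[...,0],c[...,1])-70,0,None).astype(np.float32)
    M=cv2.moments(w); return np.array([x0+M["m10"]/M["m00"],y0+M["m01"]/M["m00"]]),w.max()
a,b=red(s,(354,191,372,205)),red(t,(312,152,326,168)); print("mark",a,b,tri(a[0],b[0]))
print("mark plane",plane("side",a[0],99),plane("top",b[0],101))
pts={"roofFR":((522,362),(481,233)),"roofBR":((755,318),(487,46)),"roofBL":((637,130),(266,42)),"handle_top":((67,270),(289,533)),
 "tray FR":((387,350),(378,303)),"tray RR":((152,420),(385,498)),"tray RL":((83,247),(198,507)),"knobtop":((407,100),(258,230)),
 "hL":((58,235),(250,538)),"hR":((88,305),(327,533)),"sleeve_end":((385,160),(236,240))}
for k,(x,y) in pts.items(): print(k,*tri(S(*x),T(*y)))
print("plane roofs z97",[plane("top",T(*p),97)[:2] for p in((481,233),(487,46),(266,42),(257,222))])
print("front rail front edge z95",[plane("top",T(*p),95)[:2] for p in((285,232),(475,238))])
print("tray z25",[plane("top",T(*p),25)[:2] for p in((190,312),(378,303),(385,498),(198,507))])
print("tray side z25",[plane("side",S(*p),25)[:2] for p in((387,350),(152,420),(83,247))])
print("handle z97",plane("top",T(289,535),97),plane("side",S(67,268),97))
print("knob z161",plane("top",T(258,228),161))
```

```text
mark (array([362.7, 198. ]), np.float32(135.0)) (array([318.3, 159.1]), np.float32(66.0)) (array([700.4,  13.6, 102.1]), np.float64(1.058993579430493))
mark plane [701.2  16.2  99. ] [701.1  13.4 101. ]
roofFR [692.8 -82.9 100. ] 0.8911476327881216
roofBR [851.8 -88.   94.5] 1.269392803742958
roofBL [856.6  96.2  88.1] 2.4562788954797714
handle_top [444.7  72.2  95.1] 4.415785775934549
tray FR [641.3   0.8  29.9] 2.814530501956873
tray RR [475.6  -7.1  24.7] 0.5227166435541356
tray RL [466.5 153.1  24.8] 0.41240602858746184
knobtop [681.4  96.6 161.4] 5.3573756236266545
hL [442.9 103.2  96.3] 0.7841187816113097
hR [448.   40.8  94.6] 1.8716530451637792
sleeve_end [683.1 120.5  83.4] 10.299832849698372
plane roofs z97 [array([693.7, -83.2]), array([851.7, -88.1]), array([852.9,  96. ]), array([701., 101.])]
front rail front edge z95 [array([693.2,  78. ]), array([689.8, -78.5])]
tray z25 [array([634. , 162.6]), array([643.3,   0.3]), array([475.4,  -7. ]), array([466.3, 153.1])]
tray side z25 [array([641.6,   4.7]), array([475.8,  -7.3]), array([466.7, 152.9])]
handle z97 [445.3  71.7  97. ] [442.7  72.6  97. ]
knob z161 [685.6  95.8 161. ]
```

Request:
step_arm(commands=[[[8.5,0,0,0,0,0,0.1755],[8.5,0,0,0,0,0,0.1755],[8.5,0,0,0,0,0,0.1755],[8.5,0,0,0,0,0,0.1755],[8.5,0,0,0,0,0,0.1755],[8.5,0,0,0,0,0,0.1755],[8.5,0,0,0,0,0,0.1755]]])

```text
t: 0.98
eef_pos: [177.8, 598.8, 230.5]
ee_rot: [[-0.048, 0.999, -0.001], [0.999, 0.048, -0.001], [-0.001, -0.001, -1.0]]
contact_force: [0.7, 0.1, 0.7]
grip_width: 84.7
grasp_force: 0.0
```

Request:
step_arm(commands=[[[8.5,-5,2.2,0,0,0,0],[8.5,-5,2.2,0,0,0,0],[8.5,-5,2.2,0,0,0,0],[8.5,-5,2.2,0,0,0,0],[8.5,-5,2.2,0,0,0,0],[8.5,-5,2.2,0,0,0,0],[8.5,-5,2.2,0,0,0,0],[8.5,-5,2.2,0,0,0,0],[8.5,-5,2.2,0,0,0,0],[8.5,-4,1.8,0,0,0,0]]])

```text
t: 2.22
eef_pos: [420.2, 119.4, 231.0]
ee_rot: [[-0.052, 0.999, -0.0], [0.999, 0.052, -0.0], [-0.0, -0.0, -1.0]]
contact_force: [0.6, 0.4, -0.2]
grip_width: 85.1
grasp_force: 0.0
```

Request:
step_arm(commands=[[[8.5,-2.5,1.1,0,0,0,0],[8.5,-2.4,1.1,0,0,0,0],[8.5,0,0,4,0,0,0],[8.5,0,0,4,0,0,0],[8.5,0,0,3,0,0,0],[8.5,0,0,3,0,0,0],[8.5,0,0,1.8,0,0,0],[8.5,0,0,0.9,0,0,0],[8.5,0,0,0,0,0,0]]])

```text
t: 3.35
eef_pos: [444.0, 73.6, 63.8]
ee_rot: [[-0.053, 0.999, -0.001], [0.999, 0.053, 0.0], [0.0, -0.001, -1.0]]
contact_force: [-0.3, -0.3, -0.0]
grip_width: 85.0
grasp_force: 0.0
```

Run:
```python
from h import *
s=robot.capture("side");t=robot.capture("top")
a=cv2.resize(s[140:260,220:380],None,fx=4,fy=4,interpolation=cv2.INTER_CUBIC)
cv2.imwrite("pics/c1.png",a)
```

```text
(no output)
```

View pics/c1.png

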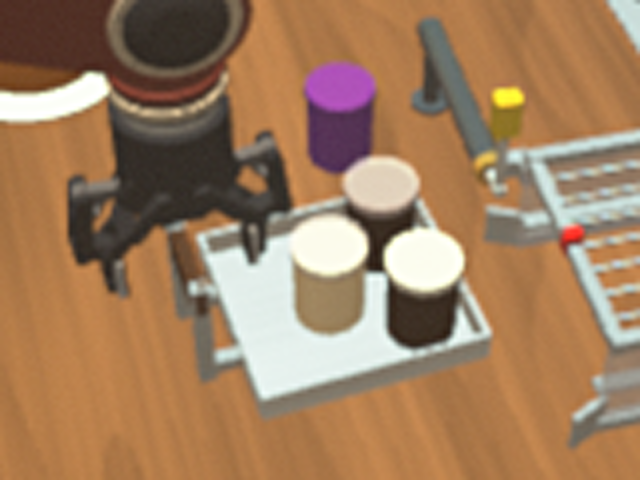

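The fingers, at (115,275) and (255,250), straddle the bar at (185,255), and the pots are untouched. Closing.

Request:
step_arm(commands=[[[3,0,0,0,0,0,0],[1.5,0,0,0,0,0,0],[1,0,0,0,0,0,0],[0,0,0,0,0,0,0],[0,0,0,0,0,0,0],[0,0,0,0,0,0,0]]])

```text
t: 4.2
eef_pos: [444.8, 73.6, 64.6]
ee_rot: [[-0.053, 0.999, 0.001], [0.999, 0.053, 0.0], [0.0, 0.001, -1.0]]
contact_force: [0.2, 0.2, 1.4]
grip_width: 11.2
grasp_force: 59.5
```

Request:
step_arm(commands=[[[0,-0.2,0,0,0,0,0.004],[0,-0.4,0,0,0,0,0.007],[0,-0.6,0,0,0,0,0.009],[0,-0.7,0,0,0,0,0.01],[0,-0.7,0,0,0,0,0.011],[0,-0.7,0,0,0,0,0.011],[0,-0.7,0,0,0,0,0.01],[0,-0.7,0,0,0,0,0.009],[0,-0.5,0,0,0,0,0.007],[0,-0.3,0,0,0,0,0.005]]])

```text
t: 5.45
eef_pos: [445.5, 19.6, 64.6]
ee_rot: [[0.028, 1.0, 0.0], [1.0, -0.028, 0.002], [0.003, 0.0, -1.0]]
contact_force: [1.2, 6.6, 2.4]
grip_width: 10.9
grasp_force: 60.3
```

Run:
```python
from h import *
print(robot.get_state()["eef_pos"],robot.get_state()["contact_force"])
t=robot.capture("top")
a=cv2.resize(t[90:275,255:385],None,fx=3.2,fy=3.2,interpolation=cv2.INTER_CUBIC)
cv2.imwrite("pics/c2.png",a)
```

```text
[445.45304162  19.59321186  64.57408211] [1.2362652  6.59687917 2.38461216]
```

View pics/c2.png

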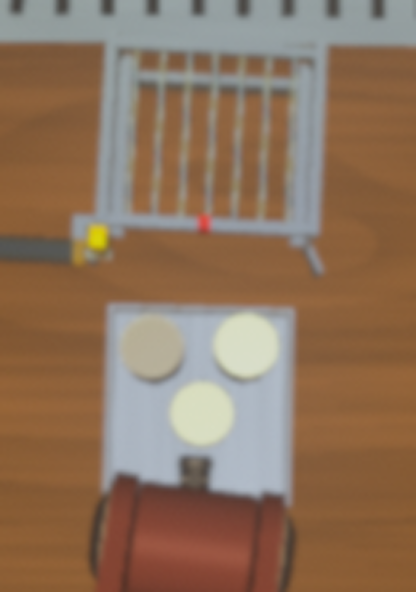

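Tray front corners at crop (107,306) and (295,309), sides running to (103,485) and (292,500). The pots are standing. Checking alignment with the bay axis.

Run:
```python
from h import *
np.set_printoptions(precision=1,suppress=True)
T=lambda x,y:(255+(x+.5)/3.2-.5,90+(y+.5)/3.2-.5)
print("tray",[plane("top",T(*p),25)[:2] for p in((107,306),(295,309),(292,500),(103,485))])
print("bay roof outer z97",[plane("top",T(*p),97)[:2] for p in((97,215),(318,236),(327,46),(105,42))])
print("flare right tip z34",plane("top",T(318,273),34)[:2], "lips z32 inner back",[plane("top",T(*p),97)[:2] for p in((128,55),(297,60))])
```

```text
tray [array([639.8,  96.1]), array([638.7, -66.3]), array([474. , -64.5]), array([485.6,  97.6])]
bay roof outer z97 [array([706.8, 101.1]), array([691.2, -80.8]), array([851.7, -88.1]), array([852.9,  96.9])]
flare right tip z34 [669.  -85.4] lips z32 inner back [array([841.9,  77.6]), array([839.3, -63.1])]
```

Request:
step_arm(commands=[[[0,0.05,0.1,0,0,0,0.01],[0,0.05,0.3,0,0,0,0.01],[0,0,0.5,0,0,0,0],[0,0.01,0.7,0,0,0,0],[0,0.01,0.8,0,0,0,0],[0,0.01,0.8,0,0,0,0],[0,0.01,0.7,0,0,0,0],[0,0.01,0.5,0,0,0,0],[0,0.01,0.3,0,0,0,0],[0,0,0.2,0,0,0,0]]])

```text
t: 6.75
eef_pos: [491.4, 17.8, 64.5]
ee_rot: [[0.05, 0.999, -0.009], [0.999, -0.05, -0.0], [-0.001, -0.009, -1.0]]
contact_force: [-15.6, -0.1, 16.1]
grip_width: 11.0
grasp_force: 61.7
```

Run:
```python
from h import *
t=robot.capture("top")
a=cv2.resize(t[90:240,255:385],None,fx=4,fy=4,interpolation=cv2.INTER_CUBIC)
cv2.imwrite("pics/c3.png",a)
```

```text
(no output)
```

View pics/c3.png

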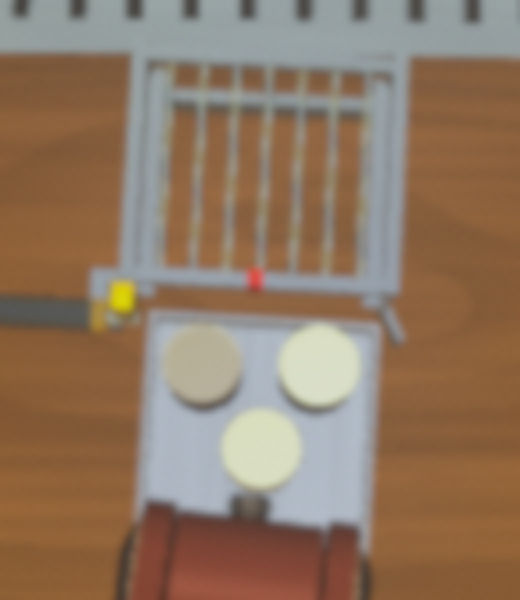

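The tray front edge runs from (150,312) to (380,322), and its right corner is close to the right flare's inner end at (380,300). The force of about 16 N suggests contact there.

Run:
```python
from h import *
np.set_printoptions(precision=1,suppress=True)
T=lambda x,y:(255+(x+.5)/4-.5,90+(y+.5)/4-.5)
print("tray",[plane("top",T(*p),25)[:2] for p in((149,312),(380,323),(368,550),(136,500))])
print("roof",[plane("top",T(*p),97)[:2] for p in((122,270),(398,293),(408,57),(134,53))])
print("flare",[plane("top",T(*p),34)[:2] for p in((406,338),(388,342),(362,305),(150,292),(110,322))])
print(robot.get_state()["contact_force"],robot.get_state()["wrist_torque"])
```

```text
tray [array([689.1,  86.3]), array([683. , -73.8]), array([525.6, -66.2]), array([558.7,  93.6])]
roof [array([706.1, 100.7]), array([692.6, -81. ]), array([852.1, -87.5]), array([852.6,  95.1])]
flare [array([671.4, -91.2]), array([668.5, -78.8]), array([694.1, -60.8]), array([701.7,  85.4]), array([680.6, 112.6])]
[-14.8   0.7  14.5] [ 0.2  1.7 -0.1]
```

Request:
step_arm(commands=[[[0,0,-0.3,0,0,0,0],[0,0.1,-0.1,0,0,0,-0.005],[0,0.15,0,0,0,0,-0.005],[0,0.05,0.2,0,0,0,0],[0,0,0.4,0,0,0,0],[0,0,0.5,0,0,0,0],[0,0.01,0.5,0,0,0,0],[0,0,0.4,0,0,0,0],[0,0,0.2,0,0,0,0]]])

```text
t: 7.92
eef_pos: [509.3, 20.3, 64.5]
ee_rot: [[0.04, 0.999, -0.01], [0.999, -0.04, -0.0], [-0.0, -0.01, -1.0]]
contact_force: [-16.6, 0.4, 16.4]
grip_width: 11.1
grasp_force: 61.9
```

Request:
step_arm(commands=[[[0,0,0.2,-0.1,0,0,0],[0,0.01,0.4,0,0,0,0],[0,0,0.6,0,0,0,0],[0,0.01,0.7,0,0,0,0],[0,0,0.7,0,0,0,0],[0,0.01,0.7,0,0,0,0],[0,0,0.6,0,0,0,0],[0,0.01,0.5,0,0,0,0],[0,0,0.4,0,0,0,0],[0,0,0.2,0,0,0,0]]])

```text
t: 9.18
eef_pos: [559.5, 18.9, 64.6]
ee_rot: [[0.039, 0.999, -0.008], [0.999, -0.039, 0.0], [-0.0, -0.008, -1.0]]
contact_force: [-12.0, 0.2, 8.8]
grip_width: 11.1
grasp_force: 60.8
```

Request:
step_arm(commands=[[[0,0,0.3,-0.05,0,0,0],[0,0,0.5,0,0,0,0],[0,0,0.7,0,0,0,0],[0,0,0.8,0,0,0,0],[0,0,0.8,0,0,0,0],[0,0,0.8,0,0,0,0],[0,0,0.7,0,0,0,0],[0,0,0.5,0,0,0,0],[0,0,0.4,0,0,0,0],[0,0,0.2,0,0,0,0]]])

```text
t: 10.42
eef_pos: [616.6, 16.7, 64.6]
ee_rot: [[0.039, 0.999, -0.008], [0.999, -0.039, 0.0], [0.0, -0.008, -1.0]]
contact_force: [-9.1, 0.6, 5.7]
grip_width: 11.3
grasp_force: 60.2
```

Request:
step_arm(commands=[[[0,0,0.2,0,0,0,0],[0,0,0.3,0,0,0,0],[0,0,0.3,0,0,0,0],[0,0,0.3,0,0,0,0],[0,0,0.2,0,0,0,0]]])

```text
t: 11.05
eef_pos: [629.6, 16.2, 64.6]
ee_rot: [[0.039, 0.999, -0.008], [0.999, -0.039, 0.0], [0.0, -0.008, -1.0]]
contact_force: [-10.1, 0.6, 5.3]
grip_width: 11.6
grasp_force: 60.2
```

Request:
step_arm(commands=[[[0,0,0.2,0,0,0,0],[0,0,0.2,0,0,0,0],[0,0,0.2,0,0,0,0],[0,0,0.2,0,0,0,0],[0,0,0,0,0,0,0]]])

```text
t: 11.68
eef_pos: [637.9, 15.8, 64.6]
ee_rot: [[0.039, 0.999, -0.007], [0.999, -0.039, 0.0], [0.0, -0.007, -1.0]]
contact_force: [-7.5, 0.0, 3.6]
grip_width: 10.9
grasp_force: 60.1
```

Request:
step_arm(commands=[[[0,0,0.2,0,0,0,0],[0,0,0.2,0,0,0,0],[0,0,0,0,0,0,0]]])

```text
t: 12.05
eef_pos: [640.5, 15.9, 64.6]
ee_rot: [[0.039, 0.999, -0.01], [0.999, -0.039, 0.001], [0.0, -0.01, -1.0]]
contact_force: [-13.5, 0.7, 8.5]
grip_width: 11.1
grasp_force: 60.9
```

Request:
step_arm(commands=[[[0,0,0.2,0,0,0,0],[0,0,0,0,0,0,0]]])

```text
t: 12.3
eef_pos: [640.6, 16.4, 64.6]
ee_rot: [[0.039, 0.999, -0.015], [0.999, -0.039, 0.002], [0.001, -0.016, -1.0]]
contact_force: [-21.3, 2.2, 12.9]
grip_width: 11.1
grasp_force: 62.3
```

Request:
step_arm(commands=[[[0,0,0.2,0,0,0,0],[0,0,0,0,0,0,0]]])

```text
t: 12.55
eef_pos: [640.5, 16.4, 64.6]
ee_rot: [[0.039, 0.999, -0.021], [0.999, -0.039, 0.002], [0.001, -0.021, -1.0]]
contact_force: [-29.4, 2.5, 19.9]
grip_width: 11.5
grasp_force: 65.7
```

Run:
```python
from h import *
t=robot.capture("top");s=robot.capture("side")
a=cv2.resize(t[90:220,255:385],None,fx=3,fy=3,interpolation=cv2.INTER_CUBIC)
b=cv2.resize(s[150:280,310:440],None,fx=3,fy=3,interpolation=cv2.INTER_CUBIC)
cv2.imwrite("pics/c4.png",np.hstack([a,b]))
```

```text
(no output)
```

View pics/c4.png

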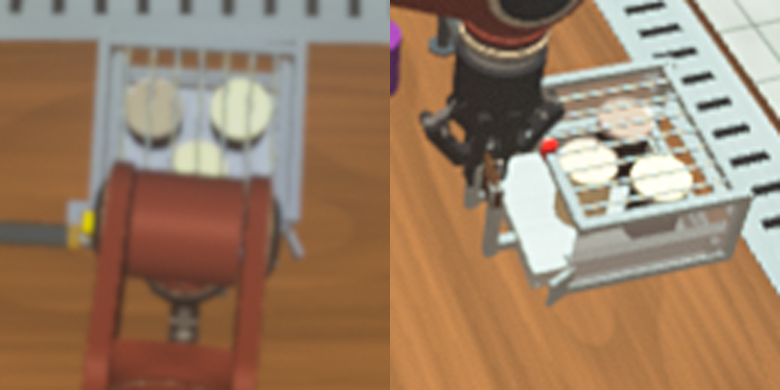

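The tray is seated: the position stalls at 640.5 while the force climbs, and all three lids sit level inside the bay. Easing off, then releasing.

Request:
step_arm(commands=[[[0,0,-0.2,0,0,0,0],[0,0,-0.15,0,0,0,0],[0,0,0,0,0,0,0]]])

```text
t: 13.02
eef_pos: [640.7, 16.4, 64.6]
ee_rot: [[0.04, 0.999, -0.011], [0.999, -0.04, 0.002], [0.001, -0.011, -1.0]]
contact_force: [-14.7, 1.5, 7.0]
grip_width: 11.4
grasp_force: 60.9
```

Request:
step_arm(commands=[[[3.5,0,0,0,0,0,0],[3.5,0,0,0,0,0,0],[3.5,0,0,0,0,0,0],[3.5,0,0,-1,0,0,0],[3.5,0,0,-2,0,0,0],[3.5,0,0,-3,0,0,0],[3.5,0,0,-4,0,0,0],[3.5,0,0,-3.5,0,0,0],[3.5,0,0,0,0,0,0]]])

```text
t: 14.15
eef_pos: [647.7, 15.2, 207.6]
ee_rot: [[0.039, 0.999, 0.01], [0.999, -0.039, -0.001], [-0.001, 0.01, -1.0]]
contact_force: [0.6, 0.1, 0.2]
grip_width: 35.1
grasp_force: 0.0
```

Run:
```python
from h import *
np.set_printoptions(precision=2,suppress=True)
st=robot.get_state();print(st["joint_positions"],st["eef_pos"])
s=robot.capture("side");t=robot.capture("top");cv2.imwrite("pics/s5.png",s);cv2.imwrite("pics/t5.png",t)
a=cv2.resize(t[90:260,215:385],None,fx=2.3,fy=2.3,interpolation=cv2.INTER_CUBIC)
b=cv2.resize(s[130:300,290:460],None,fx=2.3,fy=2.3,interpolation=cv2.INTER_CUBIC)
cv2.imwrite("pics/c5.png",np.hstack([a,b]))
```

```text
[-5.23  6.53 90.97 -0.   81.9  -2.97] [647.67  15.23 207.63]
```

View pics/c5.png

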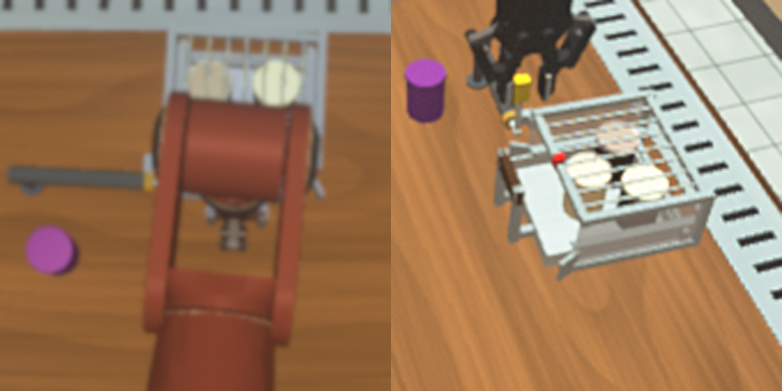

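The tray remains in place with the pots upright. The handle bar is at side crop (510,181) and the knob at (521,87). Measuring the handle, knob and mark.

Run:
```python
from h import *
np.set_printoptions(precision=1,suppress=True)
s=cv2.imread("pics/side0.png");t=cv2.imread("pics/top0.png");s5=cv2.imread("pics/s5.png")
S=lambda x,y:(290+(x-391+.5)/2.3-.5,130+(y+.5)/2.3-.5)
print("handle ends z97",plane("side",S(501,158),97),plane("side",S(520,205),97))
for im in(s,s5): print(blob(im,(335,155,360,182),(20,120,90),(35,255,255)))
# knob: top face (bright) vs whole
for n,im,roi in(("side",s,(335,155,360,180)),("top",t,(275,150,297,175))):
    b=blob(im,roi,(22,150,180),(35,255,255)); print(n,b,plane(n,b[0],161))
# expected pose proj for a few candidates: corners bbox of knob
for c in((678.5,95,143),(681,96,143),(683,97,143)):
    X=[np.add(c,(a,b,d)) for a in(-10,10) for b in(-8,8) for d in(-18,18)]
    for n in("side","top"):
        q=proj(n,X); print(c,n,q.min(0),q.max(0)-q.min(0))
```

```text
handle ends z97 [635.2  35.8  97. ] [632.  -38.5  97. ]
(array([346.1, 167.8]), np.int32(92), array([342, 162,   9,  13]))
(array([346.1, 167.7]), np.int32(92), array([343, 162,   8,  13]))
side (array([346.3, 164. ]), np.int32(34), array([343, 162,   8,   5])) [677.6  95.5 161. ]
top (array([284.9, 163.5]), np.int32(31), array([282, 161,   6,   6])) [678.9  96.7 161. ]
(678.5, 95, 143) side [341.4 161.4] [ 9.8 14.7]
(678.5, 95, 143) top [282.3 159.7] [ 7.3 10.1]
(681, 96, 143) side [342.1 161. ] [ 9.8 14.7]
(681, 96, 143) top [281.9 158.8] [ 7.3 10.1]
(683, 97, 143) side [342.6 160.7] [ 9.8 14.6]
(683, 97, 143) top [281.5 158. ] [ 7.3 10.1]
```

Run:
```python
from h import *
np.set_printoptions(precision=1,suppress=True)
s=cv2.imread("pics/side0.png");s5=cv2.imread("pics/s5.png")
def dark(im,roi):
    x0,y0,x1,y1=roi; c=im[y0:y1,x0:x1]; m=(c.max(2)<90).astype(np.uint8)
    n,l,st,ce=cv2.connectedComponentsWithStats(m); return [(ce[i]+[x0,y0],st[i,4],st[i,:4]+[x0,y0,0,0]) for i in range(1,n) if st[i,4]>8]
print("ref",dark(s,(258,190,276,225)))
print("now",dark(s5,(328,185,352,225)))
yaw0,yaw1=.053,-.033
def bar(c,yaw):
    u=np.array([np.cos(yaw),np.sin(yaw),0]);v=np.array([-u[1],u[0],0])
    q=proj("side",[c+a*u+b*v for a in(-6,6) for b in(-35,35)]); return q.mean(0),q
print(bar(np.array([445,71.5,84]),yaw0)); print(bar(np.array([640.5,14,84]),yaw1)); 
g=s5[192:222:2,332:350]; print(g.max(2))
```

```text
ref [(array([264.4, 206.4]), np.int32(22), array([263, 200,   4,  13])), (array([270., 216.]), np.int32(15), array([269, 214,   3,   5]))]
now [(array([339.3, 206.1]), np.int32(35), array([337, 199,   6,  17])), (array([345.5, 216. ]), np.int32(10), array([345, 214,   2,   5]))]
(array([266.9, 206.9]), array([[268.2, 216.7],
       [261.3, 198.3],
       [272.6, 215.5],
       [265.5, 197.2]]))
(array([341.8, 207.1]), array([[343.6, 216.9],
       [335.8, 198.1],
       [347.9, 216. ],
       [339.9, 197.3]]))
[[178 177 174 173 174 169 166 171 175 176 185 198 202 198 202 199 194 180]
 [178 179 175 170 174 176 168 175 184 156 119 117 118 115 120 124 131 139]
 [176 176 176 168 157 160 145 149 175 154 116 117 118 118 117 121 129 144]
 [179 177 177 166 126  96 105 105 109 131 172 206 196 190 194 205 203 179]
 [181 179 176 156 110  78  84 106 106 110 115 126 132 131 131 128 128 125]
 [183 183 181 161 114  78  68  91 111 108 110 120 130 135 139 152 161 172]
 [182 181 183 155 113  90  67  73  92 106 107 126 164 231 249 245 243 242]
 [182 183 178 152 117 105  83  68  79 100 106 108 133 207 247 242 240 239]
 [180 182 174 146 115 115 105  77  69  86 104 105 107 132 204 245 241 240]
 [182 183 171 133 114 117 118 105  74  68  93 121 137 152 177 226 241 241]
 [179 180 164 124 113 113 117 127 112  67  93 171 205 206 229 226 236 243]
 [179 181 160 120 113 114 117 152 177 125  78 103 111  84  80 114 210 246]
 [180 181 157 112 110 115 114 115 117 114  95  99  95  68  73 135 227 246]
 [182 181 161 124 113 112 126 156 188 185 142 104  91  71  84 112 179 236]
 [182 182 180 171 169 176 184 189 196 175 128 112 112 116 121 120 142 207]]
```

Request:
step_arm(commands=[[[5,0,0,0,0,0,-0.175],[5,0,0,0,0,0,-0.175],[5,0,0,0,0,0,-0.175],[5,0,0,0,0,0,-0.175],[5,0,0,0,0,0,-0.175],[5,0,0,0,0,0,-0.175],[5,0,0,0,0,0,-0.175],[5,0,0,0,0,0,-0.175],[5,0,0,0,0,0,-0.175]]])

```text
t: 15.38
eef_pos: [643.8, 15.5, 198.8]
ee_rot: [[-1.0, 0.03, -0.003], [0.03, 1.0, 0.0], [0.003, 0.0, -1.0]]
contact_force: [-0.0, 0.2, 0.1]
grip_width: 49.7
grasp_force: 0.0
```

Request:
step_arm(commands=[[[5,-0.7,2,0,0,0,0],[5,-0.7,2,0,0,0,0],[5,-0.7,2,0,0,0,0],[5,-0.7,2,0,0,0,0],[5,0,0,0,0,0,0],[5,0,0,0,0,0,0]]])

```text
t: 16.12
eef_pos: [675.6, 94.4, 200.7]
ee_rot: [[-0.999, 0.035, -0.0], [0.035, 0.999, -0.0], [0.0, -0.0, -1.0]]
contact_force: [0.4, -0.4, -0.3]
grip_width: 49.8
grasp_force: 0.0
```

Request:
step_arm(commands=[[[5,-0.25,0.15,1,0,0,0],[5,0,0,2,0,0,0],[5,0,0,2,0,0,0],[5,0,0,1.5,0,0,0],[5,0,0,0.9,0,0,0],[5,0,0,0.4,0,0,0],[5,0,0,0,0,0,0]]])

```text
t: 17.0
eef_pos: [678.4, 95.8, 123.0]
ee_rot: [[-0.999, 0.035, 0.0], [0.035, 0.999, 0.0], [-0.0, 0.0, -1.0]]
contact_force: [-0.1, 0.5, 0.6]
grip_width: 50.0
grasp_force: 0.0
```

Request:
step_arm(commands=[[[3,0,0,0,0,0,0],[2,0,0,0,0,0,0],[1,0,0,0,0,0,0],[0,0,0,0,0,0,0],[0,0,0,0,0,0,0],[0,0,0,0,0,0,0]]])

```text
t: 17.75
eef_pos: [678.6, 96.2, 123.6]
ee_rot: [[-0.999, 0.035, 0.001], [0.035, 0.999, 0.001], [-0.001, 0.001, -1.0]]
contact_force: [-0.0, 3.2, 5.1]
grip_width: 15.4
grasp_force: 59.7
```

Request:
step_arm(commands=[[[0,0,-0.4,0,0,0,0],[0,0,-0.8,0,0,0,0],[0,0,-1,0,0,0,0],[0,0,-1,0,0,0,0],[0,0,-1,0,0,0,0],[0,0,-1,0,0,0,0],[0,0,-1,0,0,0,0],[0,0,-0.9,0,0,0,0],[0,0,-0.6,0,0,0,0],[0,0,-0.4,0,0,0,0]]])

```text
t: 19.0
eef_pos: [675.2, 16.3, 123.6]
ee_rot: [[-0.999, 0.035, -0.0], [0.035, 0.999, 0.003], [0.0, 0.003, -1.0]]
contact_force: [-3.4, 8.0, 7.3]
grip_width: 15.1
grasp_force: 60.0
```

Run:
```python
from h import *
np.set_printoptions(precision=1,suppress=True)
s=robot.capture("side");t=robot.capture("top");st=robot.get_state();print(st["eef_pos"],st["contact_force"])
cv2.imwrite("pics/s6.png",s)
s0=cv2.imread("pics/side0.png")
def red(im,roi):
    x0,y0,x1,y1=roi; c=im[y0:y1,x0:x1].astype(int); w=np.clip(c[...,2]-np.maximum(c[...,0],c[...,1])-70,0,None).astype(np.float32)
    M=cv2.moments(w); return np.array([x0+M["m10"]/M["m00"],y0+M["m01"]/M["m00"]]),w.sum()
print("mark before/now",red(s0,(354,191,372,205)),red(s,(354,191,372,205)))
try: print("knob",blob(s,(330,150,390,215),(20,120,90),(35,255,255)))
except Exception as e: print(e)
a=cv2.resize(s[130:280,290:450],None,fx=4,fy=4,interpolation=cv2.INTER_CUBIC);cv2.imwrite("pics/c6.png",a)
```

```text
[675.1  16.1 123.6] [-2.9  7.5  6.6]
mark before/now (array([362.7, 198. ]), np.float32(1675.0)) (array([362.7, 198.1]), np.float32(1761.0))
knob (array([352. , 186.7]), np.int32(19), array([351, 182,   3,  10]))
```

View pics/c6.png

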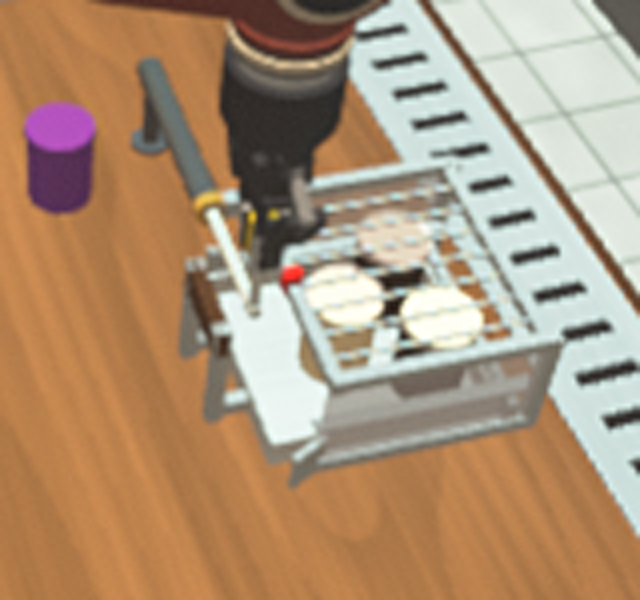

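The fingers hold the knob with the rod drawn out, its tip at crop (255,308). The mark at (292,273) hasn't moved, and the tray and pots are intact. One cross-check of the rod tip against the mark.

Run:
```python
from h import *
np.set_printoptions(precision=1,suppress=True)
S=lambda x,y:(290+(x+.5)/4-.5,130+(y+.5)/4-.5); S0=lambda x,y:(250+(x+.5)/4.2-.5,140+(y+.5)/4.2-.5)
print("rod tip now",plane("side",S(255,308),70),"at start",plane("side",S0(397,196),70))
for z in (99,101,102): print("mark",plane("side",(362.7,198.05),z),plane("top",(318.3,159.1),z))
st=robot.get_state();print(st["t"],st["eef_pos"],st["grasp_force"],abs(st["joint_vel"]).max())
```

```text
rod tip now [677.   17.1  70. ] at start [679.4  98.2  70. ]
mark [701.1  16.1  99. ] [701.3  13.4  99. ]
mark [700.2  14.5 101. ] [701.   13.4 101. ]
mark [699.8  13.7 102. ] [700.8  13.4 102. ]
19.1 [675.1  16.1 123.6] 60.04776120185852 0.18954255568360248
```

Request:
step_arm(commands=[[[0,0,-0.05,0,0,0,0],[0,0,0,0,0,0,0],[0,0,0,0,0,0,0],[0,0,0,0,0,0,0],[0,0,0,0,0,0,0],[0,0,0,0,0,0,0]]])

```text
t: 19.85
eef_pos: [675.1, 16.0, 123.6]
ee_rot: [[-0.999, 0.035, -0.0], [0.035, 0.999, 0.003], [0.001, 0.003, -1.0]]
contact_force: [-3.2, 7.8, 7.1]
grip_width: 15.3
grasp_force: 60.0
```

```bash
python3 -c "
from cell import robot
print(robot.hand_in())"
```

```text
the job is handed in; nothing more can be done
None
```

I handed the job in at about 20 s of the 53 s: the tray is home against the back stop with its three pots upright, and the fingers hold the yellow knob within about 2 mm of the red mark; the hand-in gave no verdict back.

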